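# Angle the amplifier's heatsink past the lid pillar into its bay

### The arm

A 7-joint arm with a two-finger parallel gripper is mounted at the origin on the work surface. World frame = base frame: x ahead of the robot, y to its left, z up, the work surface at z = 0. Lengths are in m, angles in rad, forces in N, time in s.
With the tool pointing down it reaches from about 0.4 to 0.9 m from the base axis. Payload 5.6 kg.
Tool frame: the origin (TCP) lies midway between the tips of the shut fingers; the grasp point (between the pads) lies 19 mm behind it; z points along the fingers, y is the line along which they close (so a half turn about z gives the same grasp; the last joint's range is limited). The gripper opens to 92 mm and grips with 3 to 60 N. Pads are 20 mm wide; open, the fingers measure 128 mm over their backs; the gripper's body (75 mm by 189 mm) begins 69 mm behind the grasp point.
Start: joints at [-1.32, 0.468, -0.012, 1.603, 0.006, 1.071, -0.056], TCP at [0.188, 0.622, 0.187] pointing down, gripper open.
Joint ranges: [-2.53, 2.53], [-0.31, 2.02], [-1.57, 1.55], [0.28, 2.44], [-1.29, 4.43], [0.15, 1.84], [-2.92, 2.92]. Speed limits (rad/s): [2.57, 2.57, 3.14, 3.14, 3.14, 3.14, 3.14].

### API

Orientations are given as a 3x3 rotation matrix whose columns are the frame's x, y, z axes.
In Python, from station import env, effector, solver, viewer, workorder, search_frame, tip_of gives the robot as it stands. Calls block until the motion is done:
- env.reach(position, orientation): joint-space move of the TCP to a pose.
- env.movel(position, frame=None, rate=0.15): straight line of the TCP; frame=None keeps the orientation; rate is the mean speed in m/s.
- env.goto_joints(angles): joint-space move.
- effector.release() and effector.grasp(squeeze=None): open the fingers fully, or close them until they stop; squeeze is the grip in N (None keeps the last).
- env.pause(seconds).
- solver.inverse_kinematics(position, orientation): joint angles nearest the present ones, or None.
- env.sense(): the state.
- viewer.read_camera(name): name is "scene" or "top" or "wrist"; returns (picture, depth): 480x640x3 uint8, red, green, blue; 480x640 float32, m along the optical axis (not along the pixel's ray), 0 where there is no reading.
- viewer.camera_info(name): a dict with "intrinsics" (3x3 intrinsics, pixels), "eye" and "rotation" of the camera in the world; the wrist camera has in their place "T_tool_cam" (4x4, takes a point from camera to tool coordinates, whose origin is the TCP and whose axes are the flange's). Camera axes: x right, y up, looking along -z (the intrinsics and any distortion apply to the point x, -y, -z); pixel columns grow to the right and rows downward; lengths in m; the calibration is good to about 2 mm. The wrist camera is an equidistant fisheye: a pixel r from the principal point sees the ray r / f radians off the axis. A picture is of the moment at which its call begins: read the wrist's pose just before it. camera_info takes no time and is no camera call.
A pose or a line that the arm cannot do raises env.PlanningError and nothing moves.
- workorder.finish_job(): hands the job in; it is judged then, once.
Trained networks look in the newest picture that a camera, given by its name, has taken for a name from the list of things; names that differ only in an ending like _2 or _b are one class to them, and where a whole thing is asked for, a point or a joint stands for the part that bears it (a point fixed in the world has none). Each returns a list of dicts, best first, with "score" (0 to 1); they miss things now and then, are a little off and sometimes report something else, mostly with a low value. They report only what shows in the picture. A call takes as long as a camera call. They do not tell look-alikes from the thing itself.
- search_frame(camera, name): "at" ([x, y, z] in m, in world coordinates, good to about 4 mm: the middle of the surface that is visible of it).
- tip_of(camera, name): "at" ([x, y, z] in m, in world coordinates, good to about 4 mm: a listed point, or the origin of a listed thing).
The state is a dict: "t": time; "joint_positions": joint angles; "joint_velocities": joint speeds; "tau": joint torques, N m; "ee_pos": TCP position; "tcp_rot": TCP orientation; "wrist_force": force on the tool from outside, world axes, zero at the start; "moment": the same for the moment, N m; "gripper_width": finger opening in m; "grasp_force": force on a finger pad.
Only numpy, scipy, OpenCV 4.12 (cv2) and the standard library are available. Lean on these libraries where they do the work, as an engineer would, in place of code of your own. Each camera call takes 0.05 s, during which the arm holds its last target. There are 200 camera calls.

### The job

The long black heatsink lies loose on the floor of the open amplifier tray. With gentle fingertip pushes, now at one end and now at the other, slide it in slantwise, right-hand end first, past the upright brass lid pillar into its bay, and leave it flat against the rear panel along its whole length with its right-hand end behind the pillar. Only push it along the floor - never pinch, lift or tip it - and do not knock the other things on the bench.

Things in the scene. Friction and masses are not known exactly. Their poses are not given: they have to be found in the camera images.
- tray: open steel amplifier tray, fixed; cover and front panel are off. Origin: centre of its underside, on the bench; x to its rear (away from the robot), y to its left, z up; turned up to 0.2 rad. Floor 260 (x) by 438 mm (y), upper face 12 mm above the origin; front edge open, side lips 10 mm high at y = +-216 mm. Rear panel 44 mm high, inner face at x = +125 mm. All fittings stand on the floor.
- bay (a point): middle of the heatsink's bay, at floor height on the rear panel's inner face (tray frame x = +125, y = +7.5 mm). The bay is the strip along the rear panel, 255 mm long (tray y), from the screen plate (y = -120 mm) to the filter box (y = +135 mm), behind the pillar. Its walls may be touched.
- pillar (a point): centre of the top of the brass lid pillar: 12 mm diameter, 48 mm high, axis at tray x = +65, y = -60 mm, fixed, may be touched. 54 mm clear between it and the rear panel; 189 mm between it and the filter box, less than the heatsink's length, so the heatsink must enter slantwise, right end first, going behind the pillar.
- screen_edge (a point): top front corner of the steel screen plate that closes the bay on the right: 40 mm high, 2.5 mm thick, its bay face at tray y = -120 mm, from x = +60 mm to the rear panel. Right of it a round transformer, 84 mm diameter, 49 mm high, centre at tray x = +72, y = -168 mm.
- filter_corner (a point): top front right corner of the aluminium mains filter box that closes the bay on the left: 40 mm high, tray x = +75 to +125, y = +135 to +195 mm.
- heatsink: loose black finned aluminium heatsink, 200 mm long (its y), 36 mm wide (its x), 32 mm high, bare metal at the cut ends; the outermost fin on each side is 2 mm shorter at each end. About 0.42 kg. Origin: centre of its underside, on the tray floor. It starts across the front half of the tray, roughly parallel to the rear panel, its +y end to the left.
- heatsink_left (a point): centre of the heatsink's left (+y) end face, 16 mm above the tray floor
- heatsink_right (a point): centre of the heatsink's right (-y) end face, 16 mm above the tray floor
- multimeter: yellow multimeter lying on the bench beside the tray, 185 x 92 x 37 mm, origin at the centre of its underside; bystander, loose (may stand at either side of the tray)
- spray_can: white and red spray can standing upright on the bench beside the tray, 52 mm diameter, 150 mm high, origin at the centre of its underside; bystander, loose (on the side opposite to the multimeter)
- front_panel: the amplifier's dark front panel lying face up on the bench behind the tray, 436 x 55 x 6 mm with two knobs to 22 mm high, origin at the centre of its underside; bystander, loose
- nut_driver: T-handled nut driver lying on the bench to the right, near the tray's front corner, 145 mm long, handle 96 mm wide and 26 mm thick, origin on the bench under the middle of the shaft; bystander, loose
Mind the look-alikes: they are no part of the job. Of the things that look like the heatsink, the larger one is meant.

How it is judged:
By the outcome, as a careful person would: the job done as asked, in the order asked, and still so for the second after the job is handed in, with the robot touching nothing.
It also fails if it takes over 67 s, if anything falls off the work surface, if the arm or the gripper's body presses on something with over 40 N, if the wrist force passes 120 N, or if a joint passes its speed limit or range.

## Working session

There is one attempt and no reset: what is moved stays moved. The work goes in short steps, each a Python script; the robot and the scene stay as the last script left them, time stands still between calls to the robot, and variables do not carry over. Pictures are saved under pics/ and viewed, at most 10 in all, crops included, and the job is handed in when it is done.

```bash
ls; mkdir -p pics; python3 - <<'E'
from station import env, effector, solver, viewer, workorder, search_frame, tip_of
import cv2,numpy as np
for c in ["scene","top"]:
    p,d=viewer.read_camera(c); cv2.imwrite(f"pics/{c}0.png",p[:,:,::-1]); np.save(f"{c}0.npy",d)
    i=viewer.camera_info(c); print(c,{k:np.round(v,4).tolist() if not isinstance(v,str) else v for k,v in i.items()})
    for n in ["tray","bay","pillar","screen_edge","filter_corner","heatsink","heatsink_left","heatsink_right","multimeter","spray_can","front_panel","nut_driver"]:
        print(n,[(np.round(r["at"],3).tolist(),round(r["score"],2)) for r in tip_of(c,n)[:3]])
print(env.sense()["t"])
E
```

```text
pics
scene {'intrinsics': [[499.9776, 0.0, 315.577], [0.0, 499.9776, 248.9788], [0.0, 0.0, 1.0]], 'eye': [0.9378, 0.6432, 1.0321], 'rotation': [[-0.8682, -0.3989, 0.295], [0.4961, -0.6933, 0.5227], [-0.004, 0.6002, 0.7999]]}
tray [([0.565, -0.021, 0.0], 0.9)]
bay [([0.62, 0.308, 0.002], 0.69), ([0.687, -0.019, 0.012], 0.56)]
pillar [([0.622, -0.082, 0.059], 0.93)]
screen_edge [([0.614, -0.142, 0.051], 0.78)]
filter_corner [([0.651, 0.11, 0.053], 0.69)]
heatsink [([0.755, 0.31, -0.001], 0.74), ([0.533, 0.051, 0.013], 0.62)]
heatsink_left [([0.826, 0.308, 0.012], 0.93), ([0.512, 0.149, 0.028], 0.77)]
heatsink_right [([0.686, 0.312, 0.011], 0.94), ([0.55, -0.048, 0.028], 0.9)]
multimeter [([0.579, -0.341, -0.002], 0.87)]
spray_can [([0.619, 0.308, -0.002], 0.68)]
front_panel [([0.774, -0.039, 0.0], 0.87), ([0.567, -0.02, 0.001], 0.27)]
nut_driver [([0.398, -0.337, 0.002], 0.85)]
top {'intrinsics': [[458.4737, 0.0, 311.5769], [0.0, 458.4737, 235.6151], [0.0, 0.0, 1.0]], 'eye': [0.342, 0.0081, 1.1706], 'rotation': [[0.1032, 0.9737, -0.2034], [-0.9947, 0.1016, -0.0181], [0.003, 0.2041, 0.9789]]}
tray [([0.561, -0.02, -0.002], 0.87), ([0.62, -0.082, 0.061], 0.35)]
bay [([0.689, -0.024, 0.014], 0.91)]
pillar [([0.621, -0.079, 0.059], 0.79)]
screen_edge [([0.614, -0.137, 0.048], 0.56)]
filter_corner [([0.648, 0.11, 0.052], 0.86)]
heatsink [([0.528, 0.048, 0.014], 0.93), ([0.76, 0.306, 0.004], 0.8), ([0.563, -0.018, -0.001], 0.74)]
heatsink_left [([0.82, 0.308, 0.012], 0.76), ([0.563, -0.018, -0.002], 0.7), ([0.509, 0.146, 0.028], 0.63)]
heatsink_right [([0.687, 0.313, 0.012], 0.66), ([0.549, -0.049, 0.023], 0.64)]
multimeter [([0.58, -0.337, -0.001], 0.64)]
spray_can [([0.619, 0.31, 0.001], 0.8)]
front_panel [([0.768, -0.042, 0.0], 0.59)]
nut_driver [([0.396, -0.338, 0.001], 0.65)]
1.3
```

View pics/top0.png

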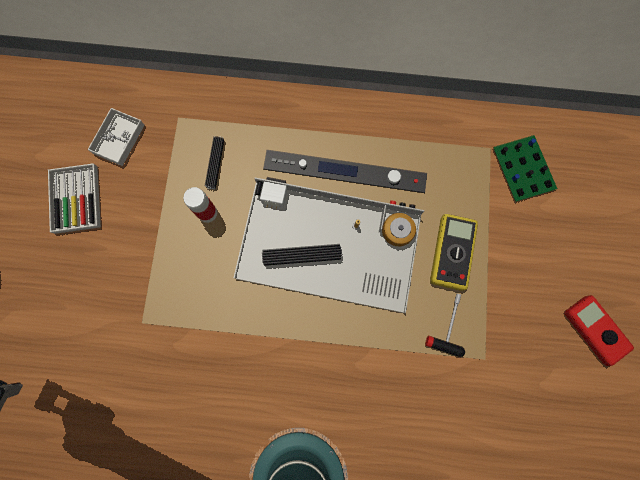

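View pics/scene0.png

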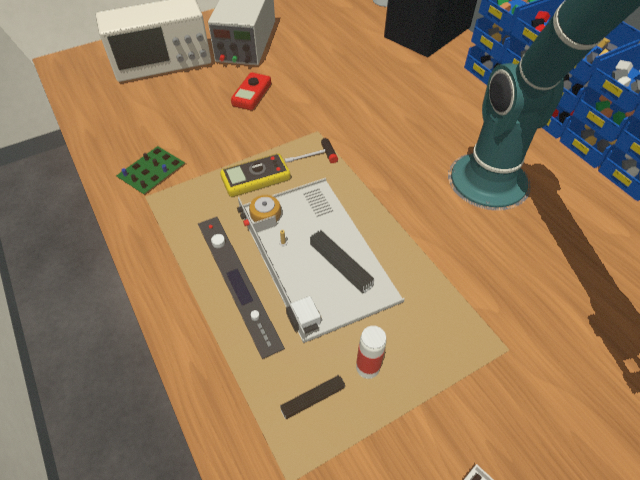

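Top view: the target heatsink spans pixels (263,258)–(341,250) on the tray, the pillar is at (357,224) and the filter box at (273,191). The small look-alike is at (215,163), off the tray next to the spray can. Next I'll fit the tray frame and measure the heatsink pose from depth.

```bash
cat > h.py <<'E'
from station import env, effector, solver, viewer, workorder, search_frame, tip_of
import cv2, numpy as np, json, os
def cloud(cam):
    p,d=viewer.read_camera(cam); i=viewer.camera_info(cam); K=i["intrinsics"]
    v,u=np.mgrid[:480,:640]
    q=np.stack([(u-K[0][2])/K[0][0]*d,-(v-K[1][2])/K[1][1]*d,-d],-1)
    return p,d,q@np.array(i["rotation"]).T+i["eye"]
def rot(a): return np.array([[np.cos(a),-np.sin(a)],[np.sin(a),np.cos(a)]])
if os.path.exists("tray.json"):
    yaw,ox,oy=json.load(open("tray.json")); O=np.array([ox,oy]); RT=rot(yaw)
    t2w=lambda q:RT@np.asarray(q)+O
    w2t=lambda q:(np.asarray(q)-O)@RT
def hs(cam):
    """heatsink centre (tray, mm) and slant th (rad, left end to the front), size, pixel count"""
    p,d,w=cloud(cam); t=w2t(w[...,:2])*1e3
    m=(d>0)&(w[...,2]>.037)&(w[...,2]<.052)&(p.max(-1)<80)&(abs(t[...,1])<205)&(t[...,0]>-130)&(t[...,0]<124)
    m=cv2.morphologyEx(m.astype(np.uint8),cv2.MORPH_CLOSE,np.ones((3,3)))
    n,l,s,_=cv2.connectedComponentsWithStats(m)
    k=1+np.argmax(s[1:,4]); q=t[(l==k)&(d>0)&(w[...,2]>.034)]
    (c,sz,a)=cv2.minAreaRect(q.astype(np.float32)); mu=q.mean(0)
    U=np.linalg.svd(q-mu,full_matrices=False)[2][0]; U=U*np.sign(U[1])
    N=np.array([U[1],-U[0]])
    ex=lambda D:np.percentile(q@D,[.7,99.3])
    eu,en=ex(U),ex(N); C=U*eu.mean()+N*en.mean()
    return C,np.arctan2(-U[0],U[1]),(np.ptp(eu),np.ptp(en)),len(q)
E
python3 - <<'E'
from h import *
from scipy.optimize import least_squares
model={"tray":[0,0],"bay":[.125,.0075],"pillar":[.065,-.06],"screen_edge":[.06,-.12],"filter_corner":[.075,.135]}
ms,ws=[],[]
for c in ["scene","top"]:
    viewer.read_camera(c)
    for n,q in model.items():
        ms.append(q); ws.append(([r["at"] for r in tip_of(c,n) if abs(r["at"][1])<.2] or [[np.nan]*3])[0][:2])
ms,ws=np.array(ms),np.array(ws); ok=~np.isnan(ws[:,0])
f=lambda x:(ms@rot(x[0]).T+x[1:]-ws)[ok].ravel()
s=least_squares(f,[-.09,.56,-.02],loss="soft_l1",f_scale=.004)
print(s.x,np.round(f(s.x)*1e3,1)); json.dump(s.x.tolist(),open("tray.json","w"))
E
python3 - <<'E'
from h import *
for c in ["top","scene"]:
    print(c,hs(c))
    p,d,w=cloud(c); t=w2t(w[...,:2])*1e3; z=w[...,2]*1e3
    # rear panel top edge, floor, filter box and pillar
    a=(d>0)&(z>50)&(z<60)&(abs(t[...,0]-126)<10)&(t[...,1]<120)&(t[...,1]>-110); q=t[a]
    if len(q)>20: print("panel n",len(q),np.polyfit(q[:,1],q[:,0],1),np.percentile(q[:,0],[5,50,95]))
    a=(d>0)&(z>46)&(z<58)&(t[...,0]>60)&(t[...,0]<135)&(t[...,1]>125)&(t[...,1]<205);q=t[a];print("filter",np.percentile(q,[2,98],axis=0),np.median(z[a]))
    a=(d>0)&(z>52)&(np.hypot(t[...,0]-65,t[...,1]+60)<20);q=t[a];print("pillar",len(q),q.mean(0),z[a].max())
    a=(d>0)&(abs(t[...,0]+100)<20)&(abs(t[...,1])<150);print("floor",np.median(z[a]))
print(np.round(env.sense()["tcp_rot"],2), np.round(viewer.camera_info("wrist")["T_tool_cam"],2).tolist(),env.sense()["t"])
E
```

```text
[-0.10600306  0.56186113 -0.01464526] [-2.000e-01  3.600e+00  1.269e+02 -1.500e+00 -2.700e+00 -1.600e+00
  7.710e+01 -1.890e+02 -1.800e+00  1.100e+00 -1.000e+00  2.800e+00
  5.000e-01  1.100e+00  0.000e+00 -1.000e-01 -7.600e+00 -3.300e+00
  1.000e-01  3.300e+00]
top (array([-40.66678984,  59.78652564]), np.float64(0.2911470832301673), (np.float64(192.97850377739607), np.float64(34.23391474559412)), 768)
panel n 152 [-1.23162184e-02  1.26797853e+02] [124.31614247 126.67846185 129.22599656]
filter [[ 74.14294814 135.33486532]
 [133.01099248 194.4345701 ]] 51.043390534018855
pillar 22 [ 65.46185452 -59.43057961] 63.20810234087615
floor 11.225780957977104
scene (array([-36.07373325,  61.78975818]), np.float64(0.2876007624928346), (np.float64(190.17061990606072), np.float64(35.740268958811455)), 970)
panel n 127 [-1.24927762e-02  1.30561352e+02] [127.98250799 130.47303675 132.58751758]
filter [[ 78.49067234 135.94924115]
 [133.5783222  195.22054564]] 52.75588176982726
pillar 26 [ 69.77093787 -60.02275771] 63.556659693013714
floor 13.033488242761626
[[-0.96  0.29  0.  ]
 [ 0.29  0.96  0.  ]
 [-0.    0.   -1.  ]] [[0.0, 0.96, 0.27, 0.08], [1.0, 0.0, -0.0, -0.0], [-0.0, 0.27, -0.96, -0.2], [0.0, 0.0, 0.0, 1.0]] 2.1
```

```bash
python3 - <<'E'
from h import *
P=t2w([.0676,-.0597]); y=-.0937; o=P-rot(y)@[.065,-.06]; json.dump([y,*o],open("tray.json","w")); print(o)
E
cat >> h.py <<'E'
OFF={"top":np.array([2.2,-.3]),"scene":np.array([-2.2,.3])}
def look(verbose=True):
    r=[]
    for c in ["scene","top"]:
        try: C,th,sz,n=hs(c)
        except Exception: continue
        good=sz[0]>180 and sz[1]>28 and sz[1]<44
        if verbose: print(c,np.round(C+OFF[c],1),"deg",round(np.degrees(th),1),np.round(sz,0),n,good)
        if good: r.append([*(C+OFF[c]),th])
    m=np.mean(r,0); C,th=m[:2],m[2]; u,n=un(th)
    print("C",np.round(C,1),"deg",round(np.degrees(th),1),"uC",round(u@C,1),"nC",round(n@C,1),"Rrear",np.round(C-100*u+18*n,1),"Lrear",np.round(C+100*u+18*n,1),"t",round(env.sense()["t"],1))
    return C,th
def un(th): return np.array([-np.sin(th),np.cos(th)]),np.array([np.cos(th),np.sin(th)])
def frame(th):
    c,s=np.cos(yaw+th),np.sin(yaw+th)
    return np.array([[-s,c,0],[c,s,0],[0,0,-1.]])
def at(q,z): return np.array([*t2w(np.asarray(q)/1e3),z])
UP,LOW=.085,.024
def go(q,z,th=None,rate=.15):
    env.movel(at(q,z),None if th is None else frame(th),rate)
def f(): return np.round(env.sense()["wrist_force"],1)
E
python3 - <<'E'
from h import *
C,th=look(); u,n=un(th)
effector.grasp(5)
a=C+122*u
env.reach(at(a,.13),frame(th)); print(env.sense()["t"],f(),env.sense()["gripper_width"])
go(a,LOW,rate=.12); print(f())
go(C+(110-26)*u,LOW,rate=.05); print(f())
go(C+(110-14)*u,LOW,rate=.1); go(C+96*u,.13,rate=.25)
p,d=viewer.read_camera("scene"); cv2.imwrite("pics/s1.png",p[130:350,180:460,::-1].repeat(2,0).repeat(2,1))
look()
E
```

```text
[ 0.56366406 -0.01534416]
scene [-39.3  63.1] deg 16.1 [189.  36.] 964 True
top [-39.5  60.3] deg 15.8 [193.  34.] 762 True
C [-39.4  61.7] deg 16.0 uC 70.2 nC -20.9 Rrear [  5.4 -29.5] Lrear [-49.6 162.8] t 2.2
5.55 [-0.1 -0.2 -0.5] 0.0004243139707720726
[-1.3  1.1  0.7]
[0.4 0.6 0.3]
scene [-39.3  63.3] deg 15.9 [189.  36.] 955 True
top [-38.2  56. ] deg 15.6 [183.  35.] 705 True
C [-38.8  59.6] deg 15.7 uC 67.9 nC -21.2 Rrear [  5.7 -31.8] Lrear [-48.5 160.7] t 8.5
```

View pics/s1.png

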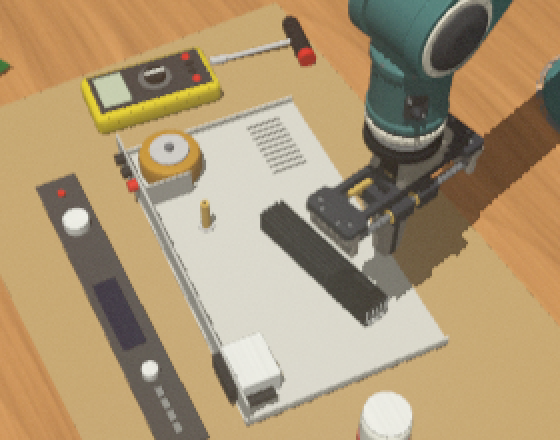

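The heatsink hasn't moved. The gripper hovers at 0.13 m and the forces stayed near zero, so I'll compare the commanded position with the actual one.

```bash
python3 - <<'E'
from h import *
s=env.sense(); print(np.round(s["ee_pos"],3),np.round(s["tcp_rot"],2).tolist(),"tray",np.round(w2t(s["ee_pos"][:2])*1e3,1))
C,th=np.array([-39.4,61.7]),.279; u,n=un(th)
print(at(C+96*u,.13), frame(th).round(2).tolist(), t2w([.065,-.06]))
E
```

```text
[0.511 0.144 0.129] [[-0.18, 0.98, -0.0], [0.98, 0.18, -0.0], [-0.0, -0.0, -1.0]] tray [-66.9 153.5]
[0.51252255 0.14412814 0.13      ] [[-0.18, 0.98, 0.0], [0.98, 0.18, 0.0], [0.0, 0.0, -1.0]] [ 0.62276515 -0.08116256]
```

```bash
python3 - <<'E'
from h import *
C,th=np.array([-39.4,61.7]),.279; u,n=un(th)
def show(k):
    s=env.sense(); q=w2t(s["ee_pos"][:2])*1e3-C; print(k,"u",round(q@u,1),"n",round(q@n,1),"z",round(s["ee_pos"][2],4),f())
go(C+122*u,.1,rate=.2); show("hover"); go(C+122*u,LOW,rate=.12); show("low")
for k in (110,104,98,92):
    go(C+k*u,LOW,rate=.05); show(k)
p,d=viewer.read_camera("scene"); cv2.imwrite("pics/s2.png",p[130:350,180:460,::-1].repeat(2,0).repeat(2,1))
E
```

```text
hover u 121.8 n -1.1 z 0.0988 [-0.3 -0.6  0.9]
low u 121.8 n 0.7 z 0.0246 [ 0.1  0.4 -0.1]
110 u 109.5 n 0.2 z 0.0244 [-0.7 -0.6 -0.7]
104 u 103.6 n -0.0 z 0.024 [1.6 0.6 0.1]
98 u 97.5 n -0.0 z 0.024 [-0.3  0.1  0.8]
92 u 91.5 n 0.0 z 0.024 [ 0.4  0.9 -0.3]
```

View pics/s2.png

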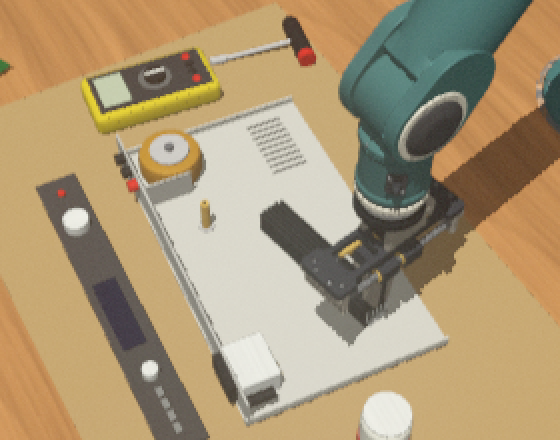

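The fingers seem to sit at or above the heatsink's left end without touching it. I'll read their real position from the depth cloud.

```bash
python3 - <<'E'
from h import *
C,th=np.array([-39.4,61.7]),.279; u,n=un(th)
print(np.round(env.sense()["ee_pos"],4), env.sense()["t"])
for c in ["scene","top"]:
    p,d,w=cloud(c); t=w2t(w[...,:2])*1e3+OFF[c]-C; z=w[...,2]*1e3
    U,N=t@u,t@n
    for lo,hi in [(14,30),(30,42),(42,50),(50,60),(60,75),(75,95)]:
        m=(d>0)&(U>60)&(U<140)&(abs(N)<60)&(z>lo)&(z<hi)
        if m.sum()>3: print(c,(lo,hi),m.sum(),"U",np.percentile(U[m],[2,25,50,75,98]).round(),"N",np.percentile(N[m],[2,25,50,75,98]).round())
p,d,w=cloud("scene"); cv2.imwrite("pics/s3.png",cv2.resize(p[240:310,310:410,::-1],(800,560),interpolation=cv2.INTER_NEAREST))
E
```

```text
[0.5133 0.14   0.024 ] 10.8583
scene (14, 30) 384 U [ 66.  91. 106. 123. 137.] N [-56. -17.  15.  34.  58.]
scene (30, 42) 71 U [70. 78. 92. 97. 99.] N [-16.   3.  10.  17.  18.]
scene (42, 50) 45 U [70. 78. 85. 93. 98.] N [-12.   8.  11.  16.  19.]
scene (50, 60) 15 U [ 87. 100. 100. 101. 102.] N [-10.  -1.   4.   8.  12.]
scene (60, 75) 45 U [ 84.  92. 100. 101. 102.] N [-13.  -2.  11.  13.  14.]
scene (75, 95) 56 U [ 88.  99. 101. 102. 103.] N [-14.  -3.   7.  14.  15.]
top (14, 30) 35 U [ 61.  64.  68.  74. 112.] N [-50. -28. -17.   6.  37.]
top (30, 42) 23 U [61. 62. 63. 66. 70.] N [-17. -10.  -1.   4.  17.]
top (42, 50) 19 U [61. 63. 65. 67. 73.] N [-17. -16.  -4.  11.  17.]
```

View pics/s3.png

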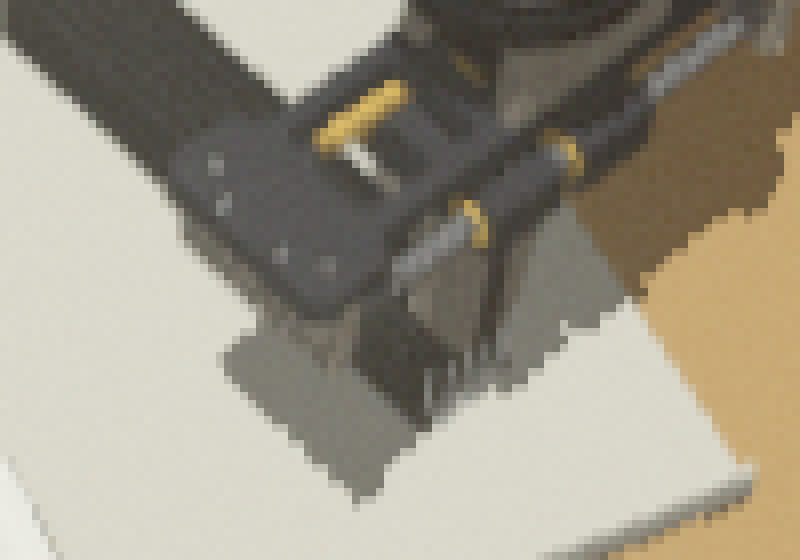

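```bash
python3 - <<'E'
from h import *
C,th=np.array([-39.4,61.7]),.279; u,n=un(th)
s=env.sense(); print(s["gripper_width"],s["ee_pos"],s["joint_positions"])
p,d,w=cloud("scene"); t=w2t(w[...,:2])*1e3+OFF["scene"]-C; z=w[...,2]*1e3;U,N=t@u,t@n
# per-column: print rows around the finger/end face
for col in (362,364,366,368,370):
    print(col,[(int(r),int(z[r,col]),int(U[r,col]),int(N[r,col]),int(p[r,col].mean())) for r in range(272,294,2)])
p,d=viewer.read_camera("wrist"); cv2.imwrite("pics/w1.png",p[:,:,::-1])
E
```

```text
0.0006169038512851662 [0.51321985 0.14035145 0.0239853 ] [-0.63470875  0.52339346  0.3818504   2.02450949 -0.31332846  0.64931145
  0.13752118]
362 [(272, 159, 117, 51, 128), (274, 84, 87, 15, 108), (276, 68, 84, 11, 109), (278, 62, 86, 12, 108), (280, 47, 83, 8, 82), (282, 41, 85, 9, 70), (284, 49, 92, 17, 61), (286, 43, 94, 18, 64), (288, 32, 93, 16, 66), (290, 25, 95, 16, 72), (292, 22, 97, 19, 73)]
364 [(272, 155, 118, 45, 103), (274, 86, 92, 13, 100), (276, 78, 92, 13, 96), (278, 72, 93, 13, 100), (280, 63, 93, 13, 96), (282, 45, 90, 7, 74), (284, 41, 92, 9, 67), (286, 33, 93, 9, 79), (288, 26, 94, 10, 76), (290, 19, 95, 10, 96), (292, 15, 98, 12, 149)]
366 [(272, 103, 98, 15, 92), (274, 96, 99, 15, 94), (276, 88, 99, 14, 93), (278, 79, 99, 13, 95), (280, 72, 100, 14, 95), (282, 59, 99, 11, 97), (284, 46, 97, 8, 75), (286, 38, 98, 8, 118), (288, 24, 96, 5, 100), (290, 19, 98, 6, 133), (292, 14, 100, 8, 199)]
368 [(272, 105, 102, 12, 95), (274, 97, 102, 12, 98), (276, 85, 101, 9, 95), (278, 73, 100, 7, 97), (280, 65, 100, 7, 96), (282, 55, 100, 6, 96), (284, 38, 97, 0, 120), (286, 30, 98, 0, 109), (288, 18, 97, -1, 120), (290, 13, 99, 0, 189), (292, 12, 103, 3, 212)]
370 [(272, 101, 103, 7, 86), (274, 92, 103, 6, 91), (276, 83, 103, 5, 76), (278, 66, 100, 0, 66), (280, 60, 101, 0, 65), (282, 42, 98, -4, 78), (284, 35, 99, -4, 108), (286, 19, 96, -8, 117), (288, 14, 99, -6, 129), (290, 13, 102, -3, 212), (292, 14, 106, 0, 212)]
```

View pics/w1.png

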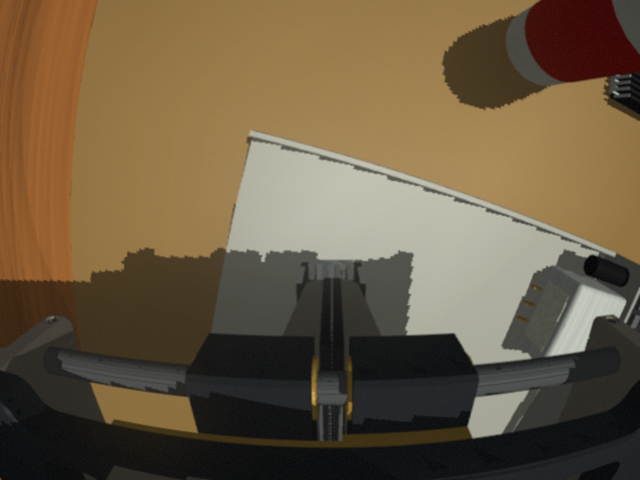

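```bash
cat >> h.py <<'E'
def tip(cam="scene"):
    e=env.sense()["ee_pos"]; p,d,w=cloud(cam); q=w-e
    t=w2t(w[...,:2])*1e3+OFF[cam]; r=np.hypot(*np.moveaxis(q[...,:2],-1,0))
    m=(d>0)&(r<.022)&(w[...,2]>.018)&(w[...,2]<.12)
    z=w[...,2][m]*1e3; print(cam,"ee z",round(e[2]*1e3,1),"finger z pct",np.percentile(z,[0,3,10,50]).round(),"n",m.sum(),"mean offset",np.round((w[m]-e).mean(0)*1e3))
E
python3 - <<'E'
from h import *
C,th=np.array([-39.4,61.7]),.279; u,n=un(th)
go(C+92*u,.06,rate=.2); go(C+128*u,.06,rate=.2); go(C+128*u,.024,rate=.1)
tip("scene"); tip("top"); print(f())
go(C+128*u,.017,rate=.03); tip("scene"); print(f())
p,d=viewer.read_camera("scene"); cv2.imwrite("pics/s4.png",cv2.resize(p[240:310,310:410,::-1],(800,560),interpolation=cv2.INTER_NEAREST))
E
```

```text
scene ee z 23.7 finger z pct [19. 52. 58. 77.] n 127 mean offset [ 8.  7. 54.]Traceback (most recent call last):
  File "<stdin>", line 4, in <module>
  File "h.py", line 51, in tip
    z=w[...,2][m]*1e3; print(cam,"ee z",round(e[2]*1e3,1),"finger z pct",np.percentile(z,[0,3,10,50]).round(),"n",m.sum(),"mean offset",np.round((w[m]-e).mean(0)*1e3))
                                                                         ~~~~~~~~~~~~~^^^^^^^^^^^^^^^
    return _quantile_unchecked(
        a, q, axis, out, overwrite_input, method, keepdims, weights)
    return _ureduce(a,
                    func=_quantile_ureduce_func,
    ...<5 lines>...
                    overwrite_input=overwrite_input,
                    method=method)
    r = func(a, **kwargs)
    result = _quantile(arr,
                       quantiles=q,
    ...<2 lines>...
                       out=out,
                       weights=wgt)
    slices_having_nans = np.isnan(arr[-1, ...])
                                  ~~~^^^^^^^^^
IndexError: index -1 is out of bounds for axis 0 with size 0
```

Over the clear floor the camera puts the finger bottoms at about z = 50 mm while the reported TCP is at 24 mm. So the real tips sit about 26 mm above the reported TCP, which explains why the push passed over the heatsink. I'll lower in steps, checking with the camera and the force reading.

```bash
python3 - <<'E'
from h import *
C,th=np.array([-39.4,61.7]),.279; u,n=un(th)
for z in (.014,.005,-.001):
    go(C+128*u,z,rate=.05); tip("scene"); print(f())
    if abs(f()[2])>6: break
p,d=viewer.read_camera("scene"); cv2.imwrite("pics/s4.png",cv2.resize(p[240:310,310:410,::-1],(800,560),interpolation=cv2.INTER_NEAREST))
print(env.sense()["t"])
E
```

```text
scene ee z 13.7 finger z pct [18. 45. 49. 67.] n 120 mean offset [ 8.  7. 54.]
[ 0.6 -0.4 -0.4]
scene ee z 4.6 finger z pct [30. 35. 38. 58.] n 118 mean offset [ 7.  7. 54.]
[-1.1  0.4  0.7]
scene ee z -1.4 finger z pct [27. 30. 33. 51.] n 117 mean offset [ 7.  7. 53.]
[0.1 1.3 0.6]
13.5333
```

View pics/s4.png

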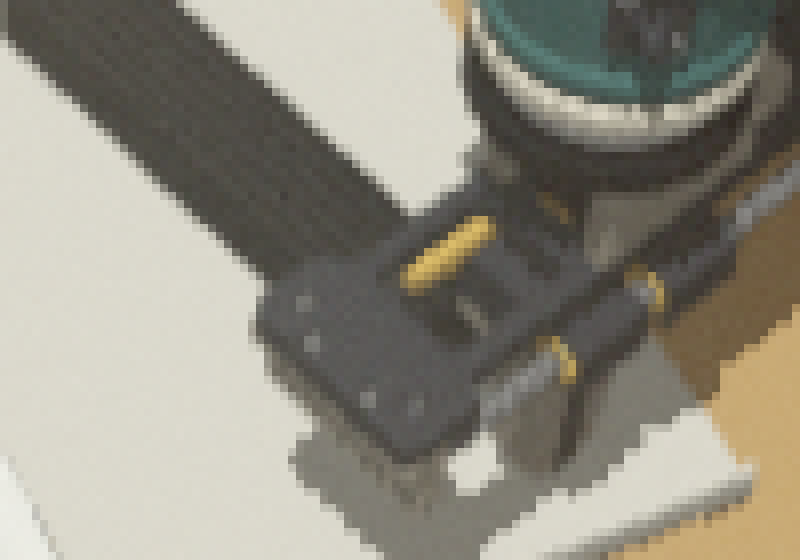

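```bash
python3 - <<'E'
from h import *
s=env.sense(); th=.279; u,n=un(th); e=w2t(s["ee_pos"][:2])*1e3; print(s["gripper_width"],s["grasp_force"])
p,d,w=cloud("scene"); t=w2t(w[...,:2])*1e3+OFF["scene"]-e; z=w[...,2]*1e3;U,N=t@u,t@n
for lo in range(16,100,7):
    m=(d>0)&(abs(U)<25)&(abs(N)<60)&(z>=lo)&(z<lo+7)
    if m.sum(): print(lo,m.sum(),"U",np.percentile(U[m],[0,50,100]).round(),"N",np.sort(N[m]).round().astype(int)[::max(1,m.sum()//14)])
E
```

```text
0.0006827642126331238 0.0
16 60 U [-24.  16.  24.] N [-56 -41 -15   4  11  18  25  34  37  41  43  48  52  53  58]
23 13 U [ 8. 19. 24.] N [-3 -1  3  4 30 36 38 41 41 43 47 53 57]
30 14 U [-7.  8. 10.] N [-12  -7  -2   1   3   4   6  10  12  12  12  12  13  14]
37 21 U [-8.  8. 10.] N [-12 -10  -6  -3   0   1   3   8   9  11  12  12  13  13  13  13  13  13
  13  13  15]
44 18 U [-6.  9. 11.] N [-12  -8  -6  -4  -3  -1   0   2   4   8  11  12  13  13  13  14  14  14]
51 14 U [-1.  9. 10.] N [-14 -13  -9  -6  -2   3   6   9  10  14  14  14  15  15]
58 21 U [-9. 10. 11.] N [-13  -8  -8  -7  -3  -2   3   5   5   8   8  10  12  13  14  14  15  15
  15  16  17]
65 6 U [-9.  9. 11.] N [ 3 10 15 15 16 16]
72 9 U [-4. 10. 11.] N [ 8 11 12 13 16 16 16 17 19]
79 7 U [-4. 10. 11.] N [11 11 15 16 16 17 17]
86 1 U [-0. -0. -0.] N [17]
```

The shut fingertip is solid: ±13 mm along tool y, ±9 mm across, with its bottom about 28 mm above the reported TCP. I'll use LOW = −0.010 and redo the end push.

```bash
sed -i 's/^UP,LOW=.*/UP,LOW=.055,-.010/' h.py; cat >> h.py <<'E'
HN,HU=13,9.5
def front(C,th,a,d,lift=False,rate=.06):
    """push the front long face at offset a (mm, + left) by d mm along the normal"""
    u,n=un(th); s=C+a*u-(18+HN+7)*n
    e=env.sense()["ee_pos"]
    if lift:
        go(w2t(e[:2])*1e3,UP,rate=.25); go(s,UP,th,rate=.3); go(s,LOW,rate=.25)
    else: go(s,LOW,th,rate=.2)
    go(C+a*u-(18+HN-d)*n,LOW,rate=rate); ff=f()
    go(C+a*u-(18+HN-d+8)*n,LOW,rate=.15); print("front",a,d,ff)
E
python3 - <<'E'
from h import *
C,th=np.array([-39.4,61.7]),.279; u,n=un(th)
go(C+128*u,LOW,rate=.05); print(f())
go(C+(100+HU-22)*u,LOW,rate=.06); print(f())
go(C+(100+HU-10)*u,LOW,rate=.15); look()
E
```

```text
[-0.1  0.1 -0.3]
[0.1 0.2 0.3]
scene [-26.7  18. ] deg 15.6 [140.  36.] 634 False
top [-33.4  38.9] deg 15.9 [192.  34.] 730 True
C [-33.4  38.9] deg 15.9 uC 46.5 nC -21.5 Rrear [ 11.2 -52.4] Lrear [-43.5 140. ] t 15.1
```

Now it moves as intended. Next come alternating front pushes at the right and left ends.

```bash
python3 - <<'E'
from h import *
C,th=np.array([-33.4,38.9]),np.radians(15.9)
front(C,th,-45,14,lift=True); C,th=look()
front(C,th,45,26); C,th=look()
print(env.sense()["t"])
E
```

```text
front -45 14 [-0.6  0.1 -0.9]
scene [-20.6  46.6] deg 24.4 [187.  38.] 846 True
top [-40.  97.] deg 32.1 [81. 38.] 259 False
C [-20.6  46.6] deg 24.4 uC 51.0 nC 0.5 Rrear [ 37.1 -37. ] Lrear [-45.5 145.1] t 17.5
front 45 26 [ 0.3  0.1 -0.1]
scene [ -5.1 103.8] deg 26.1 [93. 42.] 298 False
top [11.7 -0.4] deg 13.0 [88. 35.] 323 False
  return _methods._mean(a, axis=axis, dtype=dtype,
  ret = ret.dtype.type(ret / rcount)
Traceback (most recent call last):
  File "h.py", line 35, in look
    m=np.mean(r,0); C,th=m[:2],m[2]; u,n=un(th)
                         ~^^^^
IndexError: invalid index to scalar variable.
```

```bash
cat >> h.py <<'E'
def look():
    """union of both cameras, height-map image in tray mm, biggest blob, min-area rectangle"""
    im=np.zeros((300,460),np.uint8); e=env.sense()["ee_pos"]; et=w2t(e[:2])*1e3; P=[]
    for c in ["scene","top"]:
        p,d,w=cloud(c); t=w2t(w[...,:2])*1e3+OFF[c]
        m=(d>0)&(w[...,2]>.037)&(w[...,2]<.050)&(p.max(-1)<85)&(abs(t[...,1])<210)&(t[...,0]>-130)&(t[...,0]<126)
        if e[2]<.03: m&=~(np.abs(t-et).max(-1)<17)
        P.append(t[m])
    P=np.vstack(P); ij=np.round(P+[150,230]).astype(int); im[ij[:,0],ij[:,1]]=1
    n,l,s,_=cv2.connectedComponentsWithStats(cv2.dilate(im,np.ones((9,9))))
    keep=[k for k in range(1,n) if s[k,4]>900]
    q=P[np.isin(l[ij[:,0],ij[:,1]],keep)]
    mu=q.mean(0); U=np.linalg.svd(q-mu,full_matrices=False)[2][0]; U*=np.sign(U[1])
    def spread(a):
        U,N=un(a); return np.ptp(np.percentile(q@U,[.5,99.5]))*np.ptp(np.percentile(q@N,[1,99]))
    a0=np.arctan2(-U[0],U[1]); A=a0+np.radians(np.arange(-4,4.1,.2)); S=np.array([spread(a) for a in A])
    th=A[S<S.min()*1.01].mean(); U,N=un(th)
    eu,en=np.percentile(q@U,[.5,99.5]),np.percentile(q@N,[1,99]); C=U*eu.mean()+N*en.mean()
    print("C",np.round(C,1),"deg",round(np.degrees(th),1),"size",np.round([np.ptp(eu),np.ptp(en)]),"uC",round(U@C,1),"nC",round(N@C,1),"Rrear",np.round(C-100*U+18*N,1),"Lrear",np.round(C+100*U+18*N,1),"t",round(env.sense()["t"],1),len(q))
    return C,th
E
python3 - <<'E'
from h import *
look()
e=w2t(env.sense()["ee_pos"][:2])*1e3; go(e,UP,rate=.25); look()
E
```

```text
C [ 45.6 -25. ] deg 14.2 size [365.  96.] uC -35.4 nC 38.1 Rrear [  87.6 -117.6] Lrear [38.5 76.3] t 19.2 930
C [58.8 -6.8] deg 13.0 size [332. 124.] uC -19.8 nC 55.8 Rrear [  98.8 -100.2] Lrear [53.8 94.7] t 19.7 1321
```

```bash
sed -i 's/        if e\[2\]<.03: m/        m\&=~((t[...,0]>20)\&(t[...,1]<-116))\&~((t[...,0]>68)\&(t[...,1]>130))\&(t[...,0]<123)\n        if e[2]<.03: m/' h.py
python3 - <<'E'
from h import *
look()
p,d=viewer.read_camera("scene"); cv2.imwrite("pics/s5.png",p[130:350,180:460,::-1].repeat(2,0).repeat(2,1))
E
```

```text
C [ 1.3 51.8] deg 12.1 size [194.  35.] uC 50.4 nC 12.2 Rrear [ 39.9 -42.1] Lrear [ -2.1 153.4] t 19.8 1244
```

View pics/s5.png

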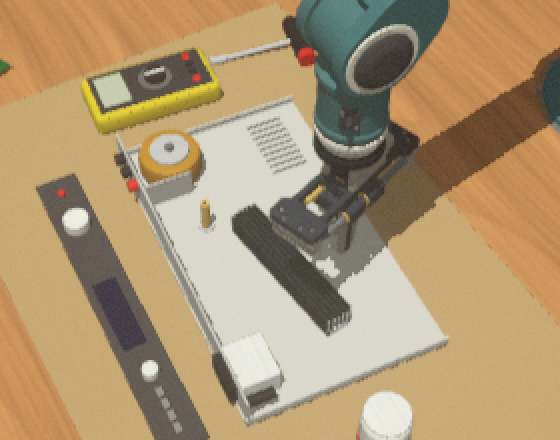

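```bash
cat >> h.py <<'E'
def step(C,th,a,d):
    front(C,th,a,d,lift=True); go(w2t(env.sense()["ee_pos"][:2])*1e3,UP,rate=.25); return look()
E
python3 - <<'E'
from h import *
C,th=np.array([1.3,51.8]),np.radians(12.1)
C,th=step(C,th,-38,22)
C,th=step(C,th,38,26)
E
```

```text
front -38 22 [-0.3 -0.4 -0.1]
C [21.8 60.2] deg 19.5 size [191.  35.] uC 49.4 nC 40.6 Rrear [ 72.2 -28.1] Lrear [  5.4 160.4] t 22.4 1063
front 38 26 [-0.3 -0.4 -0.2]
C [46.1 64.3] deg 10.7 size [193.  35.] uC 54.7 nC 57.2 Rrear [ 82.3 -30.6] Lrear [ 45.2 165.9] t 24.9 1132
```

```bash
python3 - <<'E'
from h import *
C,th=np.array([46.1,64.3]),np.radians(10.7)
C,th=step(C,th,-38,17)
E
```

```text
front -38 17 [ 0.4  0.3 -0.9]
C [62.9 70.8] deg 18.3 size [193.  35.] uC 47.5 nC 81.9 Rrear [111.4 -18.5] Lrear [ 48.5 171.4] t 27.2 1056
```

```bash
cat >> h.py <<'E'
def end(C,th,d,al,rate=.06,off=0):
    """push the left end face by d mm, in tray direction (sin al,-cos al)"""
    u,n=un(th); g=np.array([np.sin(al),-np.cos(al)])
    s=C+(100+HU+7)*u+off*n; go(w2t(env.sense()["ee_pos"][:2])*1e3,UP,rate=.25); go(s,UP,th,rate=.3); go(s,LOW,rate=.25)
    c=C+(100+HU)*u+off*n; go(c,LOW,rate=rate); go(c+d*g,LOW,rate=rate); print("end",d,f()); go(c+d*g+8*u,LOW,rate=.15); go(c+d*g+8*u,UP,rate=.25); return look()
E
python3 - <<'E'
from h import *
C,th=np.array([62.9,70.8]),np.radians(18.3)
C,th=end(C,th,40,np.radians(10))
E
```

```text
end 40 [-0.3 -0.9 -1.1]
C [73.6 31.2] deg 20.2 size [193.  35.] uC 3.8 nC 79.8 Rrear [125.1 -56.4] Lrear [ 55.9 131.2] t 30.4 1172
```

```bash
python3 - <<'E'
from h import *
C,th=np.array([73.6,31.2]),np.radians(20.2)
C,th=end(C,th,27,0)
E
```

```text
end 27 [-0.3  0.8  0.2]
C [74.4  3.5] deg 20.6 size [193.  36.] uC -22.9 nC 70.9 Rrear [126.5 -83.8] Lrear [ 56.1 103.5] t 32.9 1127
```

```bash
python3 - <<'E'
from h import *
C,th=np.array([74.4,3.5]),np.radians(20.6)
C,th=step(C,th,65,30)
if 4<np.degrees(th)<16 and abs(C[1]-3)<20:
    C,th=step(C,th,65,(165)*np.sin(th)*.8)
E
```

```text
front 65 30 [ 0.7 -0.1 -0. ]
C [93.4  7.1] deg 6.6 size [192.  36.] uC -3.7 nC 93.6 Rrear [122.8 -90.1] Lrear [ 99.7 108.5] t 35.5 1018
front 65 15.239661503631647 [-0.5  0.  -0.1]
C [104.2   6.9] deg -1.7 size [194.  36.] uC 10.0 nC 104.0 Rrear [119.2 -93.6] Lrear [125.2 106.3] t 37.8 869
```

```bash
cat >> h.py <<'E'
def seat(C,th,a,d0,dmax,lim=8):
    u,n=un(th); b=C+a*u-(18+HN)*n; go(w2t(env.sense()["ee_pos"][:2])*1e3,UP,rate=.25); go(b-7*n,UP,th,rate=.3); go(b-7*n,LOW,rate=.25)
    go(b+d0*n,LOW,rate=.05); d=d0
    while d<dmax:
        d+=1; go(b+d*n,LOW,rate=.03)
        F=np.linalg.norm(np.mean([env.sense()["wrist_force"][:2] for _ in range(3)],0))
        if F>lim: break
    print("seat",a,"d",d,"F",round(F,1)); go(b+(d-9)*n,LOW,rate=.15); go(b+(d-9)*n,UP,rate=.25); return look()
E
python3 - <<'E'
from h import *
C,th=np.array([104.2,6.9]),np.radians(-1.7)
C,th=seat(C,th,-42,1,9)
C,th=seat(C,th,60,-3,8)
E
```

```text
seat -42 d 4 F 8.2
C [105.5   7.8] deg -0.7 size [196.  32.] uC 9.0 nC 105.4 Rrear [122.3 -92.4] Lrear [124.6 107.6] t 40.8 716
seat 60 d 2 F 10.4
C [105.9   6.9] deg 0.1 size [192.  33.] uC 6.8 nC 105.9 Rrear [124.  -93.1] Lrear [123.7 106.9] t 44.2 848
```

```bash
python3 - <<'E'
from h import *
C,th=np.array([106.2,6.9]),0.
C,th=seat(C,th,-42,-3,7,12); print("face R at ee x",)
C,th=np.array([106.2,6.9]),0.
seat(C,th,40,-3,7,12)
e=w2t(env.sense()["ee_pos"][:2])*1e3; go(e,.2,rate=.3); go([-110,60],.25,rate=.3); look()
for c in ["scene","top"]:
    p,d,w=cloud(c); t=w2t(w[...,:2])*1e3+OFF[c]; m=(d>0)&(w[...,2]>.038)&(w[...,2]<.048)&(p.max(-1)<80)
    print(c,[np.percentile(t[...,0][m&(abs(t[...,1]-y)<12)&(t[...,0]>60)&(t[...,0]<124)],[2,98]).round(1).tolist() for y in (-85,-35,0,50,95)])
    if c=="scene": p1=p
cv2.imwrite("pics/fin.png",cv2.resize(p1[170:340,220:400,::-1],(630,595),interpolation=cv2.INTER_NEAREST))
E
```

```text
seat -42 d 3 F 14.2
C [105.8   7.6] deg -0.3 size [195.  32.] uC 8.2 nC 105.7 Rrear [123.2 -92.5] Lrear [124.3 107.5] t 47.9 714
face R at ee x
seat 40 d 3 F 13.2
C [106.    6.7] deg -0.0 size [193.  33.] uC 6.7 nC 106.0 Rrear [124.  -93.3] Lrear [124.  106.7] t 51.4 854
C [106.3   7.8] deg -0.2 size [193.  33.] uC 8.1 nC 106.3 Rrear [124.  -92.2] Lrear [124.6 107.8] t 52.9 1161
scene [[91.6, 118.0], [90.6, 118.0], [91.1, 118.1], [91.4, 117.9], [91.8, 117.3]]
top [[89.8, 123.1], [89.7, 123.4], [90.0, 123.6], [90.1, 123.8], [91.1, 123.4]]
```

View pics/fin.png

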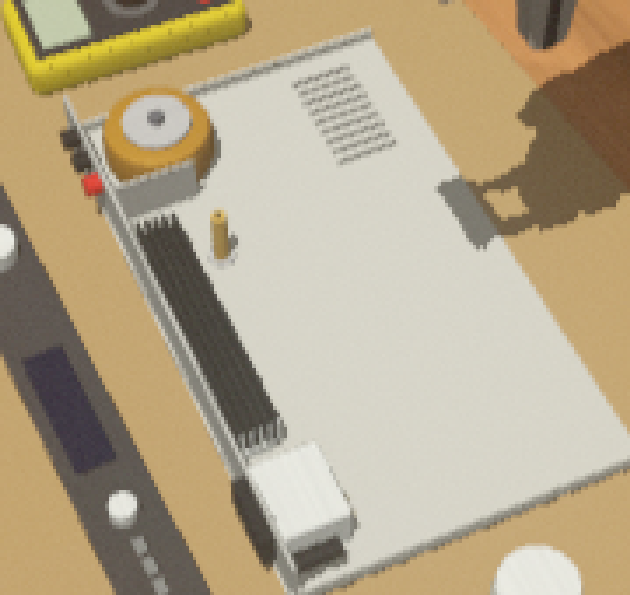

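The heatsink lies parallel to the rear panel: its front face is at the same x along the whole length in both cameras. Its right end, at crop pixel (155,225), is behind the pillar at (220,235). Both seating pushes stopped firmly at the same depth, and the arm is clear, so I'm handing in.

```bash
python3 -c "
from station import workorder
print(workorder.finish_job())"
```

```text
the job is handed in; nothing more can be done
None
```

The heatsink is flat against the rear panel along its whole length, with its right-hand end behind the pillar; it was only pushed along the floor, and I handed the job in at about 53 s without being shown a verdict.

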